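Turn over a primed plate on the welding slab

ROBOT

A 6-joint arm with a two-finger parallel gripper is mounted at the origin on the work surface. World frame = base frame: x ahead of the robot, y to its left, z up, the work surface at z = 0. Lengths are in m, angles in rad, forces in N, time in s.
With the tool pointing down it reaches from about 0.375 to 0.9 m from the base axis. Payload 3.1 kg.
Tool frame: the origin (TCP) lies between the finger pads; the fingertips stand 22 mm ahead of it and the grasp point (between the pads) lies 3 mm ahead of it; z points along the fingers, y is the line along which they close (so a half turn about z gives the same grasp; the last joint's range is limited). The gripper opens to 87 mm and grips with 3 to 60 N. Pads are 19 mm wide; open, the fingers measure 117 mm over their backs; the gripper's body (75 mm by 190 mm) begins 51 mm behind the grasp point.
Start: joints at [0.98, 0.527, 1.433, -0, 1.181, -0.178], TCP at [0.251, 0.572, 0.245] pointing down, gripper open.
Joint ranges: [-3.08, 3.08], [-0.75, 2.2], [0.22, 2.44], [-1.43, 4.57], [0, 2.65], [-2.85, 2.85]. Speed limits (rad/s): [2.79, 2.79, 3.14, 3.14, 3.14, 3.14].

INTERFACE

Orientations are given as a unit quaternion [x, y, z, w].
In Python, from rig import get_obs, camera, get_calibration, hand_in, cut_out gives the robot as it stands.
- The arm moves only by the shell command python3 -m inch 'ROWS' [OPENING] [FORCE]. ROWS is JSON, one flat list of numbers, 6 for each row, row after row: the shift along the tool's x, y, z scaled (see below), then the turn, a rotation vector about the tool's x, y, z scaled (see below). A call has 1 to 20 rows; each row is the pose to reach, as a shift and turn from the pose commanded when the call began, along the tool's axes at that moment; what a row does not reach only later rows make up. The controller multiplies each number of a shift by 0.08 m and each number of a turn by 90 degrees. A row lasts 1/12 s, in which the tool goes at most 41.7 mm and 7.16 degrees, less where a joint would pass 70% of its speed; a pose out of reach is approached as far as the arm can. A call with a number of a shift or a turn outside -1 to 1 is refused whole. A call with a gripper value outside its range is refused whole. OPENING is the finger opening in mm, from 0 to 87, set as the call begins (- or left out, the last holds). The fingers move at their own pace and stop on an object; FORCE is the grip in N (left out, the last holds). Time passes only in rows, so rows that repeat a pose let the fingers close. It gives the time, the measured TCP pose, the force, the opening and the grip force at its end, in the units of the state.
- get_obs(): the state, without advancing time (a new reading comes with each control period).
- camera(name): name is "scene" or "top"; returns the picture (420x560x3 uint8, red, green, blue); there is no depth.
- get_calibration(name): a dict with "vertical_fov" (degrees; the focal length in pixels is half the picture's height over the tangent of half this angle, whatever the lens; pixels are square), "cx", "cy" (the principal point, pixels), "T" (4x4, takes a point from camera to world coordinates). Camera axes: x right, y down, z forward; pixel columns grow to the right and rows downward; lengths in m; the calibration is good to about 2 mm. A picture is of the moment at which its call begins. get_calibration takes no time and is no camera call.
- hand_in(): hands the job in; it is judged then, once.
Trained networks look in the newest picture that a camera, given by its name, has taken for a name from the list of things; names that differ only in an ending like _2 or _b are one class to them, and where a whole thing is asked for, a point or a joint stands for the part that bears it (a point fixed in the world has none). Each returns a list of dicts, best first, with "conf" (0 to 1); they miss things now and then, are a little off and sometimes report something else, mostly with a low value. They report only what shows in the picture. A call takes as long as a camera call. They do not tell look-alikes from the thing itself.
- cut_out(camera, thing): "region" (420x560 bool, what is visible of it) and "bbox" ([left, top, right, bottom] in pixels, round what is visible of it).
The state is a dict: "time": time; "q": joint angles; "joint_velocities": joint speeds; "joint_torque": joint torques, N m; "position": TCP position; "tool_rot": TCP orientation; "ft_force": force on the tool from outside, world axes, zero at the start; "moment": the same for the moment, N m; "grip_width": finger opening in m; "grip_force": force on a finger pad.
Only numpy, scipy, OpenCV 4.12 (cv2) and the standard library are available. Lean on these libraries where they do the work, as an engineer would, in place of code of your own. Each camera call takes 0.05 s, during which the arm holds its last target. There are 200 camera calls.

TASK

The thin plate lying red side up on the raised welding slab must be turned over, so that its bare metal side is up for welding. It lies too flat to get under, so first slide it towards the robot until it sticks out about 3 cm over the slab's near edge, then get under the overhanging edge and flip it over. Leave it lying flat and wholly on the slab, bare side up, do not let it fall to the bench, and leave everything else where it is.

Things in the scene. Friction and masses are not known exactly. Their poses are not given: they have to be found in the camera images.
- plate_mid (a point): Centre (mid-thickness) of the loose steel plate: 100 mm along its own x, 120 mm along its own y, 6 mm thick, about 0.44 to 0.66 kg. Its z axis comes out of the red-primed face (up at the start); the opposite face is bare bright metal. At the start x points roughly away from the robot (within about 0.5 rad of world +x). Dull steel friction, it slides and tips freely, and once tipped past upright it falls over by itself.
- slab_front (a point): Middle of the near top edge of the fixed, dark steel slab, on its top surface, 90 mm above the bench. Its x axis points across the slab away from the robot, y to the left along the edge, z up. The top is a plain flat rectangle 240 mm along x by 360 mm along y (this point is at x = 0, the far edge at x = 240 mm), 15 mm thick, nothing under the front overhang: the blue legs (30 mm square, at y = +-155 mm) stand 35 mm or more back from the edge.
- hoops: Bystander, loose: stack of steel rings standing on the slab near its far left corner (64 mm across, 18 mm high). Origin roughly under its middle.
- hammer: Bystander, loose: hammer lying on the bench to the right of the slab. Origin roughly under its middle.
- wrench: Bystander, loose: wrench lying on the bench to the left. Origin roughly under its middle.
- spray: Bystander, loose: spray can, 60 mm across, 160 mm high plus cap, standing to the right. Origin roughly under its middle.
- spool: Bystander, loose: copper wire spool, 100 mm across, 50 mm high, standing to the left. Origin roughly under its middle.
- magnet: Bystander, loose: red square welding magnet, 70 x 70 x 20 mm, to the right. Origin roughly under its middle.
- plate: The same plate as plate_mid; origin at the centre of its bare face.
Not all that is in view belongs to the job. Leave any purple or white look-alike of the plate alone.

How it is judged:
By the outcome, as a careful person would: the job done as asked, in the order asked, and still so for the second after the job is handed in, with the robot touching nothing.
It also fails if it takes over 61 s, if anything falls off the work surface, if the arm or the gripper's body presses on something with over 40 N, if the wrist force passes 120 N, or if a joint passes its speed limit or range.

## Working session

There is one attempt and no reset: what is moved stays moved. The work goes in short steps, Python scripts to look and compute and a shell command to move; the robot and the scene stay as the last step left them, time stands still between calls to the robot, and variables do not carry over. Pictures are saved under pics/ and viewed, at most 10 in all, crops included, and the job is handed in when it is done.

```bash
ls; mkdir -p pics; python3 - <<'E'
from rig import *
import cv2,numpy as np
o=get_obs();print(o)
ims=[]
for c in("scene","top"):
    im=camera(c);k=get_calibration(c);print(c,k)
    cv2.imwrite(f"pics/{c}0.png",im[:,:,::-1])
    for t in("plate","hoops"):
        for d in cut_out(c,t):print(c,t,d["conf"],d["bbox"],d["region"].sum())
E
```

```text
pics
{'time': 0.0, 'q': array([ 9.79500706e-01,  5.28478233e-01,  1.43391809e+00, -5.45572549e-06,
        1.18138662e+00, -1.78501585e-01]), 'joint_velocities': array([-0.0008602 , -0.00060321, -0.00097697, -0.00053271, -0.00048934,
        0.00082897]), 'joint_torque': array([-1.05280436e-03, -4.40046859e+01, -1.76584375e+01,  6.31910353e-02,
        5.82615752e-02, -1.63862578e-04]), 'position': array([0.25031406, 0.57192833, 0.24355915]), 'tool_rot': array([ 2.04933587e-01,  9.78775268e-01, -1.01596965e-03, -4.08851726e-04]), 'ft_force': array([-0.72741841,  0.57806689,  0.72669203]), 'moment': array([-0.0089453 ,  0.01123157, -0.04026053]), 'grip_force': 0.0, 'grip_width': 0.08714535526463182}
scene {'vertical_fov': 52.25100979812972, 'cx': 279.19862572834376, 'cy': 203.68908419078411, 'T': array([[ 0.08140464,  0.66864143, -0.73911563,  1.39773854],
       [ 0.99651682, -0.06806803,  0.04817648, -0.08140526],
       [-0.01809735, -0.74046295, -0.67185349,  0.87906323],
       [ 0.        ,  0.        ,  0.        ,  1.        ]])}
scene plate 0.9 [317.2, 186.2, 359.2, 211.0] 737
scene plate 0.88 [269.1, 213.6, 314.2, 244.0] 1400
scene plate 0.65 [373.7, 273.0, 430.9, 318.7] 1739
scene hoops 0.59 [330.2, 253.5, 357.3, 278.7] 406
top {'vertical_fov': 43.43790715495444, 'cx': 276.0862579041653, 'cy': 212.99433512676214, 'T': array([[ 0.00808803, -0.98171035,  0.19020878,  0.23749797],
       [-0.99995766, -0.00877505, -0.00276992, -0.04655365],
       [ 0.00438835, -0.19017832, -0.98173976,  1.72356112],
       [ 0.        ,  0.        ,  0.        ,  1.        ]])}
top plate 0.94 [243.1, 172.8, 289.4, 206.5] 1210
top plate 0.74 [252.2, 251.9, 283.9, 289.0] 1171
top plate 0.7 [173.0, 131.2, 203.0, 164.9] 1005
top plate 0.62 [193.4, 229.0, 240.0, 271.9] 1122
top hoops 0.45 [221.4, 136.8, 239.8, 157.9] 158
```

```bash
python3 - <<'E'
import cv2,numpy as np
a=cv2.imread("pics/scene0.png");b=cv2.imread("pics/top0.png")
cv2.imwrite("pics/s1.png",cv2.resize(a,(800,600),interpolation=cv2.INTER_CUBIC))
cv2.imwrite("pics/t1.png",cv2.resize(b[90:330,120:440],(800,600),interpolation=cv2.INTER_CUBIC))
E
```

```text
(no output)
```

View pics/s1.png

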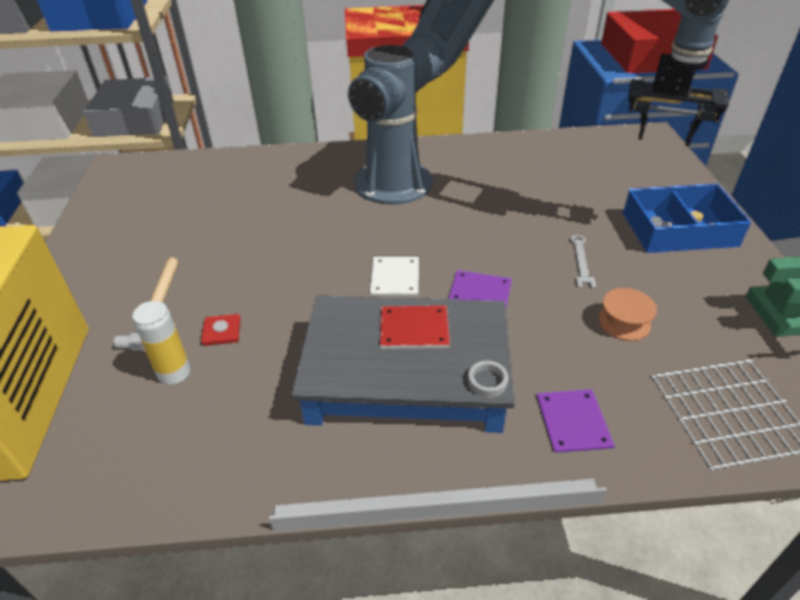

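View pics/t1.png

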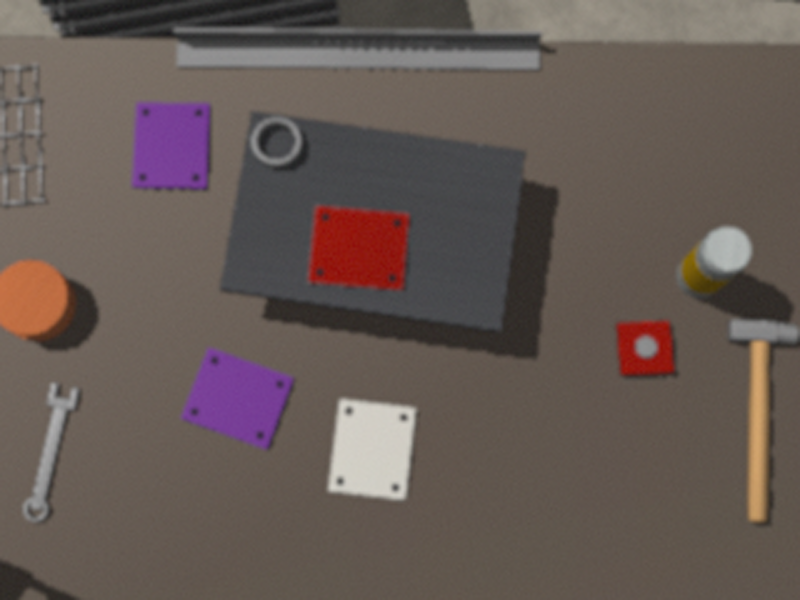

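The pictures show four plate-shaped things. In top-camera pixels they are red (266,189), purple (188,148), purple (215,249) and white (268,270). Only the red one lies red side up on the dark slab, so it is the plate. I'll measure it and the slab, and check both in an enlarged crop.

```bash
cat > h.py <<'E'
from rig import *
import cv2,numpy as np
def ray(c,uv,z):
    k=get_calibration(c);T=k["T"];f=210/np.tan(np.radians(k["vertical_fov"])/2)
    uv=np.atleast_2d(uv).astype(float)
    d=np.c_[(uv[:,0]-k["cx"])/f,(uv[:,1]-k["cy"])/f,np.ones(len(uv))]@T[:3,:3].T
    return T[:3,3]+d*((z-T[2,3])/d[:,2])[:,None]
def proj(c,P):
    k=get_calibration(c);T=k["T"];f=210/np.tan(np.radians(k["vertical_fov"])/2)
    p=(np.atleast_2d(P)-T[:3,3])@T[:3,:3]
    return np.c_[k["cx"]+f*p[:,0]/p[:,2],k["cy"]+f*p[:,1]/p[:,2]]
def biggest(m):
    n,l,s,_=cv2.connectedComponentsWithStats(m.astype(np.uint8));return l==1+np.argmax(s[1:,4])
def red(im,box):
    i=im.astype(int);m=(i[:,:,0]>110)&(i[:,:,1]<70)&(i[:,:,2]<70)
    z=np.zeros_like(m);x0,y0,x1,y1=box;z[y0:y1,x0:x1]=m[y0:y1,x0:x1];return biggest(z)
def rect(c,m,z):
    "metric min-area rect of mask lifted to plane z"
    ys,xs=np.nonzero(m);P=ray(c,np.c_[xs,ys],z)[:,:2].astype(np.float32)
    return cv2.minAreaRect(P)
E
python3 - <<'E'
from h import *
out=[]
for c,box,sb in(("top",(230,160,310,220),(200,130,335,225)),("scene",(255,205,325,250),(200,200,370,285))):
    im=cv2.imread(f"pics/{c}0.png")[:,:,::-1]
    m=red(im,box);r=rect(c,m,.096);print(c,"plate",r)
    i=im.astype(int);g=np.zeros(m.shape,bool);x0,y0,x1,y1=sb
    dark=(i.max(2)<88)&(i.max(2)>48)&(i[:,:,2]>=i[:,:,0]-2)
    g[y0:y1,x0:x1]=(dark|m)[y0:y1,x0:x1]
    g=biggest(cv2.morphologyEx(g.astype(np.uint8),cv2.MORPH_OPEN,np.ones((3,3))))
    r2=rect(c,g,.09);print(c,"slab",r2)
    v=im[:,:,::-1].copy();v=cv2.resize(v,None,fx=4,fy=4,interpolation=cv2.INTER_CUBIC)
    for rr,z in((r,.096),(r2,.09)):
        B=cv2.boxPoints(rr);q=proj(c,np.c_[B,np.full(4,z)]);print(np.round(B,4).tolist())
        cv2.polylines(v,[np.int32(q*4+2)],True,(0,255,0),1)
    out.append(v[sb[1]*4-20:sb[3]*4+20,sb[0]*4-40:sb[0]*4+640][:,:680])
h=min(300,min(o.shape[0] for o in out))
o=np.vstack([cv2.resize(x,(520,300)) for x in out]);cv2.imwrite("pics/c1.png",o)
E
```

```text
top plate ((0.6317196488380432, -0.008621856570243835), (0.12085474282503128, 0.10153571516275406), 85.50646209716797)
top slab ((0.6687092185020447, -0.02950441837310791), (0.3582213521003723, 0.2394803911447525), 81.83190155029297)
[[0.5763999819755554, -0.0649000033736229], [0.6776000261306763, -0.07280000299215317], [0.6870999932289124, 0.047600001096725464], [0.5857999920845032, 0.05559999868273735]]
[[0.5246999859809875, -0.18979999423027039], [0.7617999911308289, -0.22380000352859497], [0.8126999735832214, 0.13079999387264252], [0.5756000280380249, 0.1648000031709671]]
scene plate ((0.6279772520065308, -0.00717993825674057), (0.11884354799985886, 0.09003913402557373), 84.36531066894531)
scene slab ((0.6220387816429138, -0.0070204585790634155), (0.11893168836832047, 0.09072905778884888), 84.36524200439453)
[[0.5773000121116638, -0.061900001019239426], [0.6668999791145325, -0.07069999724626541], [0.678600013256073, 0.04749999940395355], [0.5889999866485596, 0.05640000104904175]]
[[0.5710999965667725, -0.0617000013589859], [0.661300003528595, -0.07069999724626541], [0.6729999780654907, 0.04769999906420708], [0.5827000141143799, 0.05660000070929527]]
```

View pics/c1.png

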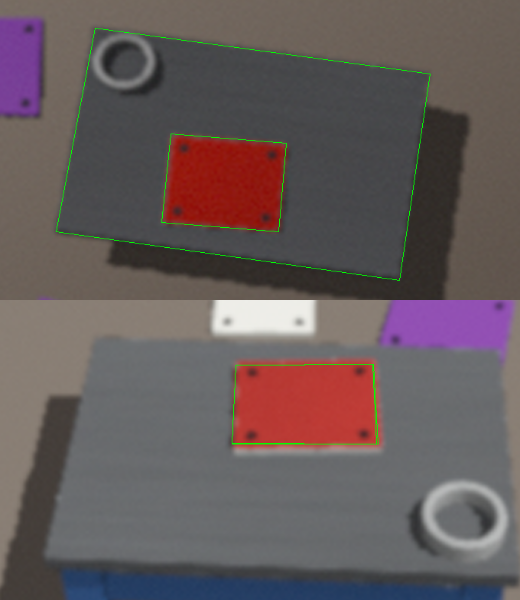

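The plate and slab measure 121×101 and 358×239 mm, which fits the sizes given. The crop confirms the red plate lies on the slab. Its centre is at slab (0.080, 0.0155), yawed 0.064 rad to the slab. The plan is to push it with two open fingertips behind its far edge, so I'll square the tool to the slab and travel there now.

```bash

python3 -m inch '[0,0,0,0,0,-0.172, 0,0,0,0,0,-0.172, 0,0,0,0,0,-0.172]' 87
python3 -m inch '[-0.95,-0.93,0,0,0,0, -0.95,-0.93,0,0,0,0, -0.95,-0.93,0,0,0,0]'
python3 -m inch '[-0.95,-0.93,0,0,0,0, -0.95,-0.93,0,0,0,0, -0.95,-0.93,0,0,0,0]'
python3 -m inch '[-0.95,-0.93,0,0,0,0, -0.95,-0.93,0,0,0,0, -0.95,-0.93,0,0,0,0]'
python3 -m inch '[-0.95,-0.93,0,0,0,0, -0.95,-0.93,0,0,0,0, -0.95,-0.93,0,0,0,0]'
python3 -m inch '[-0.95,-0.93,0,0,0,0, -0.95,-0.93,0,0,0,0, -0.95,-0.93,0,0,0,0]'
```

```text
time: 0.55
position: [0.2507, 0.5724, 0.2444]
tool_rot: [0.07, 0.998, -0.0, -0.0]
ft_force: [-0.3, -0.6, -0.4]
grip_width: 0.0869
grip_force: 0.0
time: 0.8
position: [0.3166, 0.4856, 0.2444]
tool_rot: [0.073, 0.997, -0.001, 0.0]
ft_force: [-0.5, 0.1, 0.2]
grip_width: 0.0874
grip_force: 0.0
time: 1.05
position: [0.382, 0.4007, 0.2446]
tool_rot: [0.073, 0.997, -0.001, 0.001]
ft_force: [0.4, 0.6, -0.4]
grip_width: 0.0868
grip_force: 0.0
time: 1.3
position: [0.4471, 0.3162, 0.2448]
tool_rot: [0.074, 0.997, -0.0, 0.001]
ft_force: [0.8, 1.0, 0.0]
grip_width: 0.0871
grip_force: 0.0
time: 1.55
position: [0.5121, 0.2315, 0.2448]
tool_rot: [0.074, 0.997, -0.0, 0.001]
ft_force: [0.5, 1.0, -0.1]
grip_width: 0.0866
grip_force: 0.0
time: 1.8
position: [0.5769, 0.1467, 0.2448]
tool_rot: [0.074, 0.997, -0.001, 0.001]
ft_force: [0.4, 0.4, 0.4]
grip_width: 0.0869
grip_force: 0.0
```

```bash

python3 -m inch '[-0.94,-0.91,0,0,0,0, -0.94,-0.91,0,0,0,0, -0.94,-0.91,0,0,0,0]'
python3 -m inch '[-0.94,-0.91,0,0,0,0, -0.94,-0.91,0,0,0,0, -0.94,-0.91,0,0,0,0]'
python3 -m inch '[0,0,1,0,0,0, 0,0,1,0,0,0, 0,0,1,0,0,0, 0,0,1,0,0,0, 0,0,1,0,0,0]'
python3 - <<'E'
from rig import *
print(get_obs())
E
```

```text
time: 2.05
position: [0.6411, 0.0634, 0.2447]
tool_rot: [0.074, 0.997, -0.001, 0.002]
ft_force: [1.5, 0.9, 0.4]
grip_width: 0.0869
grip_force: 0.0
time: 2.3
position: [0.7049, -0.0198, 0.2445]
tool_rot: [0.074, 0.997, -0.001, 0.002]
ft_force: [0.3, -0.7, 0.4]
grip_width: 0.0871
grip_force: 0.0
time: 2.72
position: [0.7031, -0.0151, 0.1661]
tool_rot: [0.072, 0.997, -0.0, 0.001]
ft_force: [-0.7, -0.3, 0.7]
grip_width: 0.0873
grip_force: 0.0
{'time': 2.7167, 'q': array([-1.79980940e-01,  7.16626775e-01,  1.28736514e+00, -2.11746373e-05,
        1.13532062e+00, -1.60759912e+00]), 'joint_velocities': array([ 0.00417076, -0.0360982 , -0.02931904, -0.00133173, -0.00513593,
       -0.00424785]), 'joint_torque': array([-2.43952107e-01, -4.89187360e+01, -1.58300507e+01, -4.53189178e-02,
        1.59752690e-01,  8.25393945e-03]), 'position': array([ 0.70314441, -0.01512013,  0.16612016]), 'tool_rot': array([ 7.15234508e-02,  9.97438267e-01, -1.32878893e-04,  1.13232648e-03]), 'ft_force': array([-0.6836116 , -0.34995778,  0.69174932]), 'moment': array([ 0.04042027, -0.04065965,  0.03494034]), 'grip_force': 0.0, 'grip_width': 0.08731829912387302}
```

```bash

python3 -m inch '[0,-0.05,0.4,0,0,0, 0,-0.05,0.55,0,0,0, 0,-0.05,0.61,0,0,0, 0,-0.05,0.61,0,0,0, 0,-0.05,0.61,0,0,0]'
```

```text
time: 3.13
position: [0.7023, -0.0189, 0.1172]
tool_rot: [0.071, 0.997, -0.0, 0.001]
ft_force: [-0.2, -0.5, 0.1]
grip_width: 0.0865
grip_force: 0.0
```

```bash

python3 -m inch '[0,0,0.04,0,0,0, 0,0,0.04,0,0,0, 0.08,0,0.04,0,0,0, 0.15,0,0.04,0,0,0, 0.22,0,0.04,0,0,0, 0.3,0,0.04,0,0,0, 0.38,0,0.04,0,0,0, 0.46,0,0.04,0,0,0, 0.54,0,0.04,0,0,0, 0.6,0,0.04,0,0,0, 0.6,0,0.04,0,0,0]'
python3 - <<'E'
from h import *
im=camera("top");m=red(im,(200,140,330,240));print(rect("top",m,.096))
cv2.imwrite("pics/t2.png",cv2.resize(im[130:250,190:350,::-1],(640,480),interpolation=cv2.INTER_CUBIC))
E
```

```text
time: 4.05
position: [0.6531, -0.0121, 0.113]
tool_rot: [0.071, 0.997, 0.0, -0.0]
ft_force: [2.9, 0.4, 1.2]
grip_width: 0.0869
grip_force: 1.2
((0.5716204047203064, -0.043003469705581665), (0.030333692207932472, 0.06776215136051178), 82.4504165649414)
```

View pics/t2.png

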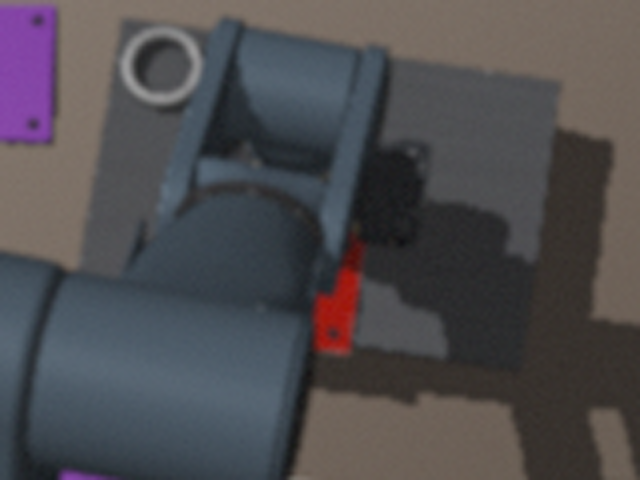

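The arm hides most of the plate (its visible right part is at about 335,300 in the crop). The near-edge corner is at about 335,350, just past the slab edge, and the plate is moving with the fingers. I'll push 22 mm more, back off and lift.

```bash

python3 -m inch '[0.08,0,0,0,0,0, 0.16,0,0,0,0,0, 0.23,0,0,0,0,0, 0.285,0,0,0,0,0, 0.285,0,0,0,0,0, 0.285,0,0,0,0,0]'
python3 -m inch '[-0.2,0,0,0,0,0, -0.2,0,0,0,0,0, -0.25,0,-0.5,0,0,0, -0.25,0,-1,0,0,0, -0.3,0,-1,0,0,0,-0.3,0,-1,0,0,0]'
python3 - <<'E'
from h import *
for c,b in(("top",(200,140,330,240)),("scene",(230,185,340,260))):
    im=camera(c);m=red(im,b);print(c,m.sum(),rect(c,m,.096));cv2.imwrite(f"pics/{c}3.png",im[:,:,::-1])
o=get_obs();print(o["q"],o["position"])
a=cv2.imread("pics/scene3.png")[170:290,190:390]
cv2.imwrite("pics/s3.png",cv2.resize(a,(800,480),interpolation=cv2.INTER_CUBIC))
E
```

```text
time: 4.6
position: [0.6303, -0.0089, 0.1125]
tool_rot: [0.071, 0.997, 0.0, -0.001]
ft_force: [2.1, -0.5, 2.9]
grip_width: 0.0871
grip_force: 2.2
time: 5.1
position: [0.6553, -0.0125, 0.1943]
tool_rot: [0.071, 0.997, -0.0, 0.0]
ft_force: [-0.1, -0.4, -0.3]
grip_width: 0.087
grip_force: 0.0
top 250 ((0.5498895645141602, -0.03670911490917206), (0.037506524473428726, 0.06942956149578094), 80.84738159179688)
scene 816 ((0.5693775415420532, 0.006676174700260162), (0.11989802122116089, 0.08951034396886826), 84.28585815429688)
[-1.89240408e-01  6.26644412e-01  1.40412057e+00 -1.37228129e-04
  1.11695143e+00 -1.61750388e+00] [ 0.65281015 -0.01205215  0.1908986 ]
```

View pics/s3.png

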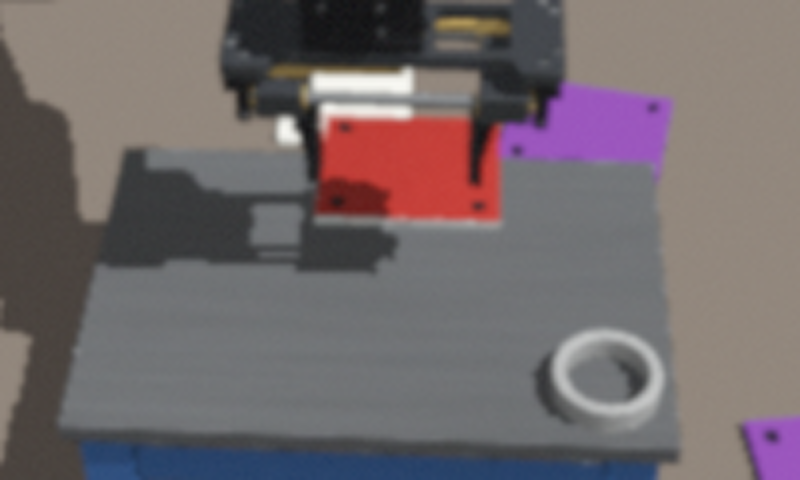

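The plate now sticks out over the near edge. Its far edge is at crop row 220, and the fingertip position puts that edge at slab x ≈ 0.07, so the overhang is about 30 mm. Next I'll retreat in front of the slab and log poses for a kinematic fit, because reaching under needs a near-horizontal tool and a wrist flip.

```bash

cat > log.py <<'E'
from rig import *;import json
o=get_obs();open("log.txt","a").write(json.dumps([float(o["time"])]+[list(map(float,o[k])) for k in("q","position","tool_rot")])+"\n")
E
python3 log.py
python3 -m inch '[0,0,-1,0,0,0, 0,0,-1,0,0,0, 0,0,-1,0,0,0,0,0,-1,0,0,0,0,0,-1,0,0,0]' ; python3 log.py
python3 -m inch '[1,0,-0.5,0,0,0, 1,0,-0.5,0,0,0, 1,0,-0.5,0,0,0, 1,0,-0.5,0,0,0]' 
python3 -m inch '[1,0,-0.5,0,0,0, 1,0,-0.5,0,0,0, 1,0,-0.5,0,0,0, 1,0,-0.5,0,0,0, 1,0,-0.5,0,0,0]' ; python3 log.py
python3 -m inch '[0.5,0,0,0.2,0,0, 0.5,0,0,0.2,0,0, 0.5,0,0,0.2,0,0, 0.5,0,0,0.2,0,0, 0.5,0,0,0.2,0,0]' ; python3 log.py
python3 -m inch '[0,0,0,0,0.15,0, 0,0,0,0,0.15,0, 0,0,0,0,0.15,0, 0,0,0,0,0.15,0]' ; python3 log.py
cat log.txt
python3 - <<'E'
from h import *
m=red(camera("top"),(200,140,330,240));print(m.sum(),rect("top",m,.096))
E
```

```text
time: 5.62
position: [0.6533, -0.0122, 0.2702]
tool_rot: [0.071, 0.997, 0.0, -0.003]
ft_force: [0.3, -0.5, 0.1]
grip_width: 0.0868
grip_force: 0.0
time: 5.95
position: [0.5732, -0.0004, 0.3115]
tool_rot: [0.071, 0.997, 0.0, -0.002]
ft_force: [0.4, -0.9, 0.4]
grip_width: 0.0873
grip_force: 0.0
time: 6.37
position: [0.4978, 0.0099, 0.3517]
tool_rot: [0.071, 0.997, -0.0, 0.0]
ft_force: [1.3, 0.0, -0.8]
grip_width: 0.087
grip_force: 0.0
time: 6.78
position: [0.4586, 0.0166, 0.3512]
tool_rot: [0.069, 0.985, -0.155, -0.012]
ft_force: [-0.3, -0.4, 0.8]
grip_width: 0.0864
grip_force: 0.0
time: 7.12
position: [0.4588, 0.0148, 0.3513]
tool_rot: [0.089, 0.977, -0.146, -0.127]
ft_force: [0.9, -0.4, -0.4]
grip_width: 0.0872
grip_force: 0.0
[5.2, [-0.18924040782158452, 0.6266444116429484, 1.404120567707175, -0.00013722812896761494, 1.1169514250817083, -1.6175038839236953], [0.652810153373578, -0.012052145930713723, 0.19089859935171571], [0.07117558691059094, 0.997459100406934, 0.0002992360228455237, -0.00304783548207847]]
[5.6167, [-0.18930462263198905, 0.5440320187798015, 1.323441530974098, -3.99
[... 488 characters left out ...]
01476800101653189]]
[6.7833, [-0.01722219168675522, 0.2233237734461377, 1.653144746445636, -0.32059075662985875, 1.3195235735967168, -1.3589745114973932], [0.4585824803583505, 0.016583592863323754, 0.3512090597287807], [0.06917785954854769, 0.9853645639970935, -0.15534337319655653, -0.011812542952930088]]
[7.1167, [-0.04052945708520564, 0.32441320247064676, 1.52654323342714, -0.2774072839285326, 1.5673392542396152, -1.3898524633126328], [0.45883984288506696, 0.014791424135684468, 0.3513035897112408], [0.08898229687268923, 0.9770837171590988, -0.146115743001871, -0.1266481352126037]]
261 ((0.5964232087135315, -0.02436426654458046), (0.07482840120792389, 0.04636542499065399), 82.7310562133789)
```

```bash

cat > kin.py <<'E'
import json,numpy as np
from scipy.spatial.transform import Rotation as R
from scipy.optimize import least_squares
LO=np.array([-3.08,-.75,.22,-1.43,0,-2.85]);HI=np.array([3.08,2.2,2.44,4.57,2.65,2.85])
def fk(q,p,full=False):
    a1,e,h,L2,L3,a3,d6,q6o,e2=p
    A=R.from_euler('z',q[0]);s=A.apply([a1,e,h]);A2=A*R.from_euler('y',q[1]);el=s+A2.apply([0,0,L2])
    A3=A2*R.from_euler('y',q[2]);w=el+A3.apply([a3,e2,L3])
    A6=A3*R.from_euler('z',q[3])*R.from_euler('y',q[4])*R.from_euler('z',q[5]+q6o)
    t=w+A6.apply([0,0,d6])
    return (t,A6,s,el,w) if full else (t,A6)
D=[json.loads(l) for l in open("log.txt")]
D+=[[0,[.979500706,.528478233,1.43391809,0,1.18138662,-.178501585],[.25031406,.57192833,.24355915],[.204933587,.978775268,-.00101596965,-.000408851726]],
    [0,[-.17998094,.716626775,1.28736514,0,1.13532062,-1.60759912],[.70314441,-.01512013,.16612016],[.0715234508,.997438267,-.000132878893,.00113232648]]]
def res(p):
    o=[]
    for _,q,t,r in D:
        a,b=fk(q,p);o+=list((a-t)*1000)+list((R.from_quat(r).inv()*b).as_rotvec()*300)
    return np.array(o+[(p[8])*100,(p[5])*50,p[0]*20])
P=least_squares(res,[0,.11,.4,.4,.4,0,.2,1.57,0]).x
def ik(T,A,q0):
    f=lambda q:np.r_[(fk(q,P)[0]-T)*20,(A.inv()*fk(q,P)[1]).as_rotvec()*5,(q-q0)*.002]
    s=least_squares(f,np.clip(q0,LO+1e-6,HI-1e-6),bounds=(LO,HI));t,a=fk(s.x,P)
    return s.x,np.linalg.norm(t-T),(A.inv()*a).magnitude()
YS=-.1426;O=np.array([.550,-.0125,.09]);S=R.from_euler('z',YS)
sl=lambda x,y,z:O+S.apply([x,y,z])     # slab frame -> world
def ori(phi,psi,up=False):
    "tool z forward, phi below horizontal, heading psi from slab x (left +); tool y horizontal-left (x down), up: half turn"
    A=S*R.from_euler('z',psi)*R.from_euler('y',np.pi/2+phi)*R.from_euler('z',0)
    # Ry(pi/2+phi): z-> forward/down, x -> down/back, y left
    return A*R.from_euler('z',np.pi) if up else A
E
python3 - <<'E'
from kin import *
print(P.round(4));print(np.abs(res(P)).reshape(-1)[:42].reshape(7,6).round(1))
best={}
for up in(0,1):
  for psi in(-60,-45,-30,-15,0,15,30,45,60):
    for phi in(5,15,25):
      b=None
      A=ori(np.radians(phi),np.radians(psi),up)
      for T,n in((sl(-.035,.0155,-.03),"in"),(sl(.07,.0155,.10),"top")):
        for s in range(6):
          rg=np.random.default_rng(s);q0=rg.uniform([-.8,-.5,.8,-1.4,.2,-2.8],[.8,1.5,2.4,4.5,2,2.8])
          q,e,r=ik(T,A,q0)
          if b is None or e*3+r<b[0]:b=(e*3+r,q,e,r)
        if b[0]<.03:print(up,psi,phi,n,b[1].round(2),fk(b[1],P,1)[4].round(2))
        b=None
E
```

```text
[-0.0051  0.111   0.2616  0.5814  0.3931  0.0944  0.283   1.5708 -0.    ]
[[1.  0.2 0.5 0.  0.  0. ]
 [1.4 0.2 0.6 0.  0.  0. ]
 [0.3 0.  0.1 0.  0.  0. ]
 [0.7 0.1 0.3 0.  0.  0. ]
 [0.3 0.1 0.1 0.  0.  0. ]
 [0.2 0.3 0.2 0.  0.  0. ]
 [0.  0.  0.2 0.  0.  0. ]]
0 -60 25 top [ 0.22  0.77  1.72 -1.41  1.13  0.85] [0.53 0.23 0.31]
0 -45 5 in [0.32 1.21 2.03 4.39 1.52 1.67] [0.35 0.23 0.08]
0 -45 5 top [0.23 0.91 1.91 4.34 1.36 1.27] [0.45 0.22 0.21]
0 -45 15 in [0.3  1.11 2.07 4.36 1.32 1.61] [0.35 0.23 0.13]
0 -45 15 top [0.21 0.81 1.91 4.42 1.16 1.15] [0.46 0.21 0.26]
0 -45 25 in [0.26 1.   2.1  4.35 1.12 1.52] [0.36 0.21 0.18]
0 -45 25 top [0.18 0.72 1.89 4.54 0.97 0.99] [0.47 0.2  0.31]
0 -30 5 in [0.23 1.29 2.2  4.04 1.71 1.85] [0.3  0.18 0.08]
0 -30 5 top [0.14 0.91 2.08 3.96 1.38 1.46] [0.4  0.17 0.21]
0 -30 15 in [0.21 1.18 2.24 3.98 1.49 1.78] [0.3  0.18 0.13]
0 -30 15 top [0.12 0.8  2.08 4.   1.13 1.36] [0.41 0.16 0.26]
0 -30 25 in [0.17 1.05 2.26 3.93 1.25 1.7 ] [0.32 0.17 0.18]
0 -30 25 top [0.09 0.69 2.05 4.1  0.87 1.21] [0.42 0.15 0.31]
0 -15 5 in [0.03 1.42 2.35 3.63 2.
[... 4499 characters left out ...]
  0.21]
1 45 15 in [-0.82  1.2   2.28  1.76  1.36 -1.91] [ 0.3  -0.16  0.13]
1 45 15 top [-0.66  0.8   2.08  1.76  1.25 -1.3 ] [ 0.4  -0.17  0.26]
1 45 25 in [-0.76  1.07  2.29  1.83  1.18 -1.8 ] [ 0.31 -0.15  0.18]
1 45 25 top [-0.62  0.69  2.05  1.67  1.05 -1.13] [ 0.42 -0.16  0.31]
1 60 5 in [-0.83  1.22  2.07  1.42  1.46 -1.72] [ 0.34 -0.21  0.08]
1 60 5 top [-0.7   0.91  1.91  1.52  1.5  -1.25] [ 0.45 -0.23  0.21]
1 60 15 in [-0.81  1.12  2.11  1.45  1.3  -1.66] [ 0.35 -0.21  0.13]
1 60 15 top [-0.68  0.81  1.91  1.45  1.34 -1.14] [ 0.45 -0.22  0.26]
1 60 25 in [-0.77  1.01  2.13  1.47  1.13 -1.57] [ 0.36 -0.19  0.18]
1 60 25 top [-0.64  0.72  1.89  1.36  1.19 -1.  ] [ 0.46 -0.21  0.31]
```

The kinematic model fits to about 1 mm. A workable approach has the fingers closed, heading 38° left and 12° below horizontal. I'll simulate that path and re-measure the plate.

```bash

cat > plan.py <<'E'
from kin import *
PSI,PHI=np.radians(38),np.radians(12)
A=ori(PHI,PSI,True)
zd=S.inv().apply(A.apply([0,0,1]))
def tip(x,y,z):   # slab-frame tip -> world TCP
    return sl(*(np.array([x,y,z])-.022*zd))
def cur():
    from rig import get_obs
    o=get_obs();return np.array(o["q"]),np.array(o["position"]),R.from_quat(o["tool_rot"])
def rel(p,r,T,A2=None):
    A2=A if A2 is None else A2
    return r.inv().apply(T-p)/.08,(r.inv()*A2).as_rotvec()/(np.pi/2)
def sim(q,p,r,T,A2=None,n=12):
    from scipy.spatial.transform import Slerp
    A2=A if A2 is None else A2
    s=Slerp([0,1],R.concatenate([r,A2]));Q=[q]
    for t in np.linspace(0,1,n+1)[1:]:
        q,e,a=ik(p+(T-p)*t,s(t),q);Q.append(q)
        if e>.002 or a>.02:print("miss",t,e,a,q.round(2))
    Q=np.array(Q);print("maxstep",np.abs(np.diff(Q,axis=0)).max(0).round(2));print(Q[::max(1,n//4)].round(2));return q
E
python3 - <<'E'
from plan import *
from h import *
im=camera("scene");m=red(im,(230,185,340,260));print("scene",m.sum(),rect("scene",m,.096))
im2=camera("top");m=red(im2,(200,140,330,240));print("top",m.sum(),rect("top",m,.096))
cv2.imwrite("pics/v4.png",np.hstack([cv2.resize(x[:,:,::-1],(400,300)) for x in(im[150:300,180:380],im2[120:270,180:380])]))
q,p,r=cur();print(p,q.round(2))
W1=tip(-.10,.0,.20)
print("mag",np.degrees((r.inv()*A).magnitude()),rel(p,r,W1))
q1=sim(q,p,r,W1,n=16)
W2=tip(-.065,.02,-.015);q2=sim(q1,W1,A,W2);W3=tip(-.018,.022,-.015);q3=sim(q2,W2,A,W3,n=4)
W4=tip(.06,.022,.10);q4=sim(q3,W3,A,W4,n=8)
for qq in(q1,q3,q4):print([v.round(2).tolist() for v in fk(qq,P,1)[2:]])
E
```

```text
scene 962 ((0.5688271522521973, 0.004950389266014099), (0.11466430127620697, 0.08988180011510849), 81.98670196533203)
top 281 ((0.5950926542282104, -0.020846378058195114), (0.08118657767772675, 0.04936062544584274), 82.18248748779297)
[0.45667186 0.01560985 0.35247194] [-0.04  0.32  1.53 -0.28  1.57 -1.39]
mag 157.71563641304633 (array([ 0.06490083, -0.10747704,  0.83369053]), array([-1.25769365,  0.52989861,  1.09922961]))
miss 0.9375 0.0020360132224565915 0.00915444159969831 [-1.08  0.47  2.44  1.35  1.34 -1.42]
miss 1.0 0.019404484893543402 0.086444230626195 [-1.08  0.49  2.44  1.41  1.35 -1.34]
maxstep [0.08 0.06 0.1  0.12 0.03 0.08]
[[-0.04  0.32  1.53 -0.28  1.57 -1.39]
 [-0.34  0.31  1.58  0.16  1.58 -1.23]
 [-0.64  0.3   1.8   0.59  1.5  -1.15]
 [-0.92  0.34  2.14  1.01  1.39 -1.22]
 [-1.08  0.49  2.44  1.41  1.35 -1.34]]
miss 0.08333333333333333 0.02132955762284898 0.0946568001447395 [-1.06  0.56  2.44  1.44  1.34 -1.41]
miss 0.16666666666666666 0.022739166254179887 0.10043361314868023 [-1.05  0.63  2.44  1.46  1.34 -1.48]
miss 0.25 0.0236089499527138 0.10367088624043483 [-1
[... 1106 characters left out ...]
]
 [-0.95  1.34  2.44  1.76  1.46 -2.21]]
maxstep [0.03 0.03 0.03 0.04 0.02 0.06]
[[-0.95  1.34  2.44  1.76  1.46 -2.21]
 [-0.92  1.33  2.44  1.8   1.48 -2.19]
 [-0.89  1.3   2.41  1.82  1.48 -2.13]
 [-0.85  1.27  2.38  1.84  1.48 -2.07]
 [-0.83  1.24  2.35  1.86  1.48 -2.01]]
maxstep [0.02 0.06 0.02 0.01 0.02 0.07]
[[-0.83  1.24  2.35  1.86  1.48 -2.01]
 [-0.79  1.13  2.33  1.89  1.45 -1.88]
 [-0.75  1.02  2.3   1.9   1.42 -1.74]
 [-0.72  0.92  2.26  1.91  1.37 -1.61]
 [-0.69  0.83  2.22  1.91  1.33 -1.48]]
[[0.1, 0.06, 0.26], [0.22, -0.18, 0.77], [0.22, -0.18, 0.37]]
[[0.08, 0.08, 0.26], [0.45, -0.33, 0.45], [0.28, -0.14, 0.14]]
[[0.07, 0.09, 0.26], [0.4, -0.18, 0.65], [0.35, -0.15, 0.25]]
```

View pics/v4.png

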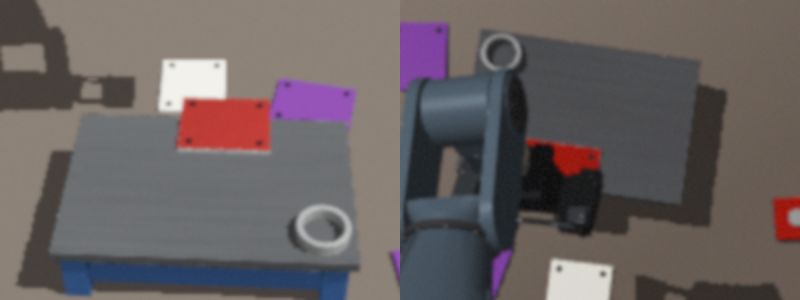

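The plate now lies square to the slab, centred at slab (0.020, 0.018), with its near edge well over the slab edge (left crop, 95,100). The hoops haven't moved. W1 in front is at the joint-3 limit, so I'll go down to the right of the plate and slide in under the overhang along +y.

```bash

python3 - <<'E'
from plan import *
q,p,r=cur()
W=[tip(-.03,-.085,.16),tip(-.03,-.085,-.016),tip(-.018,.026,-.016),tip(.06,.026,.10)]
print(rel(p,r,W[0]))
q=sim(q,p,r,W[0],n=16)
for a,b in zip(W,W[1:]):q=sim(q,a,A,b,n=8)
E
```

```text
(array([-0.97350922, -0.96344395,  1.41123401]), array([-1.25769365,  0.52989861,  1.09922961]))
maxstep [0.08 0.06 0.08 0.14 0.03 0.07]
[[-0.04  0.32  1.53 -0.28  1.57 -1.39]
 [-0.37  0.34  1.56  0.15  1.58 -1.27]
 [-0.68  0.39  1.72  0.57  1.51 -1.19]
 [-0.94  0.48  1.99  0.99  1.41 -1.21]
 [-1.09  0.67  2.3   1.49  1.37 -1.4 ]]
maxstep [0.   0.07 0.02 0.02 0.01 0.07]
[[-1.09  0.67  2.3   1.49  1.37 -1.4 ]
 [-1.09  0.81  2.31  1.52  1.36 -1.55]
 [-1.09  0.94  2.31  1.55  1.36 -1.68]
 [-1.09  1.06  2.29  1.57  1.36 -1.78]
 [-1.09  1.17  2.26  1.59  1.36 -1.87]]
maxstep [0.04 0.01 0.02 0.04 0.02 0.03]
[[-1.09  1.17  2.26  1.59  1.36 -1.87]
 [-1.03  1.19  2.29  1.66  1.38 -1.92]
 [-0.97  1.21  2.32  1.73  1.41 -1.96]
 [-0.9   1.23  2.34  1.8   1.44 -2.  ]
 [-0.82  1.25  2.36  1.87  1.49 -2.02]]
maxstep [0.02 0.06 0.02 0.01 0.02 0.07]
[[-0.82  1.25  2.36  1.87  1.49 -2.02]
 [-0.78  1.13  2.33  1.9   1.46 -1.88]
 [-0.74  1.02  2.3   1.91  1.42 -1.75]
 [-0.71  0.92  2.26  1.92  1.38 -1.61]
 [-0.68  0.83  2.22  1.92  1.33 -1.48]]
```

```bash

python3 -m inch '[-0.12,-0.12,0.18,-0.16,0.066,0.137, -0.25,-0.24,0.35,-0.315,0.132,0.275, -0.37,-0.36,0.53,-0.47,0.2,0.412, -0.49,-0.48,0.71,-0.63,0.265,0.55, -0.49,-0.48,0.71,-0.63,0.265,0.55, -0.49,-0.48,0.71,-0.63,0.265,0.55, -0.49,-0.48,0.71,-0.63,0.265,0.55, -0.49,-0.48,0.71,-0.63,0.265,0.55, -0.49,-0.48,0.71,-0.63,0.265,0.55, -0.49,-0.48,0.71,-0.63,0.265,0.55, -0.49,-0.48,0.71,-0.63,0.265,0.55, -0.49,-0.48,0.71,-0.63,0.265,0.55, -0.49,-0.48,0.71,-0.63,0.265,0.55, -0.49,-0.48,0.71,-0.63,0.265,0.55]' 0 20
python3 - <<'E'
from plan import *
q,p,r=cur();print(q.round(2));W=tip(-.03,-.085,.16)
print(rel(p,r,W));sim(q,p,r,W,n=12)
E
```

```text
time: 8.43
position: [0.4739, -0.0434, 0.3038]
tool_rot: [0.543, 0.763, 0.299, -0.186]
ft_force: [0.7, 0.8, 0.8]
grip_width: 0.0037
grip_force: 0.0
[-0.68  0.4   1.71  0.57  1.51 -1.19]
(array([-0.97528994, -0.14580463, -0.0194661 ]), array([-0.62872712,  0.26539561,  0.55121304]))
maxstep [0.05 0.04 0.05 0.09 0.02 0.05]
[[-0.68  0.4   1.71  0.57  1.51 -1.19]
 [-0.81  0.43  1.84  0.77  1.46 -1.18]
 [-0.94  0.48  1.99  0.99  1.41 -1.21]
 [-1.03  0.56  2.14  1.22  1.37 -1.28]
 [-1.09  0.67  2.3   1.49  1.37 -1.4 ]]
```

```bash

python3 -m inch '[-0.25,-0.04,0,-0.16,0.066,0.137, -0.5,-0.07,-0.01,-0.315,0.132,0.275, -0.73,-0.11,-0.02,-0.47,0.2,0.412, -0.975,-0.145,-0.02,-0.63,0.265,0.55, -0.975,-0.145,-0.02,-0.63,0.265,0.55, -0.975,-0.145,-0.02,-0.63,0.265,0.55, -0.975,-0.145,-0.02,-0.63,0.265,0.55, -0.975,-0.145,-0.02,-0.63,0.265,0.55, -0.975,-0.145,-0.02,-0.63,0.265,0.55, -0.975,-0.145,-0.02,-0.63,0.265,0.55, -0.975,-0.145,-0.02,-0.63,0.265,0.55, -0.975,-0.145,-0.02,-0.63,0.265,0.55, -0.975,-0.145,-0.02,-0.63,0.265,0.55, -0.975,-0.145,-0.02,-0.63,0.265,0.55, -0.975,-0.145,-0.02,-0.63,0.265,0.55]'
python3 - <<'E'
from plan import *
q,p,r=cur();print(q.round(2),p-tip(-.03,-.085,.16))
for W in (tip(-.03,-.085,.16),tip(-.03,-.085,-.016),tip(-.018,.026,-.016)):print(rel(p,r,W))
print("slab dirs in tool (per 80mm)",[r.inv().apply(S.apply(v)).round(3) for v in np.eye(3)])
E
```

```text
time: 9.68
position: [0.4902, -0.1037, 0.2541]
tool_rot: [0.75, 0.201, 0.609, -0.16]
ft_force: [-0.0, -0.0, 0.3]
grip_width: 0.0003
grip_force: 0.0
[-1.09  0.72  2.28  1.5   1.37 -1.43] [ 0.00065849 -0.0006239  -0.00049939]
(array([ 0.00547963, -0.01083123, -0.00449412]), array([ 0.00048651, -0.00023898,  0.00293381]))
(array([-2.14659299, -0.02109781,  0.45209983]), array([ 0.00048651, -0.00023898,  0.00293381]))
(array([-1.94015735, -1.02189862,  1.40259356]), array([ 0.00048651, -0.00023898,  0.00293381]))
slab dirs in tool (per 80mm) [array([0.161, 0.616, 0.771]), array([ 0.131, -0.788,  0.602]), array([ 0.978,  0.005, -0.208])]
```

```bash

python3 -m inch '[-0.36,0,0.076,0,0,0, -0.715,0,0.152,0,0,0, -0.715,0,0.152,0,0,0, -0.715,0,0.152,0,0,0]'
python3 -m inch '[-0.36,0,0.076,0,0,0, -0.715,0,0.152,0,0,0, -0.715,0,0.152,0,0,0, -0.715,0,0.152,0,0,0, -0.715,0,0.152,0,0,0]'
python3 - <<'E'
from plan import *
from h import *
im=camera("scene");im2=camera("top")
cv2.imwrite("pics/v5.png",np.hstack([cv2.resize(x[:,:,::-1],(400,400)) for x in(im[130:270,180:320],im2[150:290,200:340])]))
q,p,r=cur()
for W in (tip(-.03,-.085,-.016),tip(-.018,.026,-.016)):print(rel(p,r,W)[0])
E
```

```text
time: 10.02
position: [0.4899, -0.1034, 0.1947]
tool_rot: [0.751, 0.198, 0.609, -0.163]
ft_force: [0.7, -0.8, 0.1]
grip_width: 0.0002
grip_force: 0.0
time: 10.43
position: [0.4896, -0.1029, 0.1398]
tool_rot: [0.75, 0.2, 0.61, -0.161]
ft_force: [0.9, -0.2, -0.1]
grip_width: 0.0003
grip_force: 0.0
[-0.74963671 -0.00183988  0.156857  ]
[-0.54655774 -1.00520668  1.10536649]
```

View pics/v5.png

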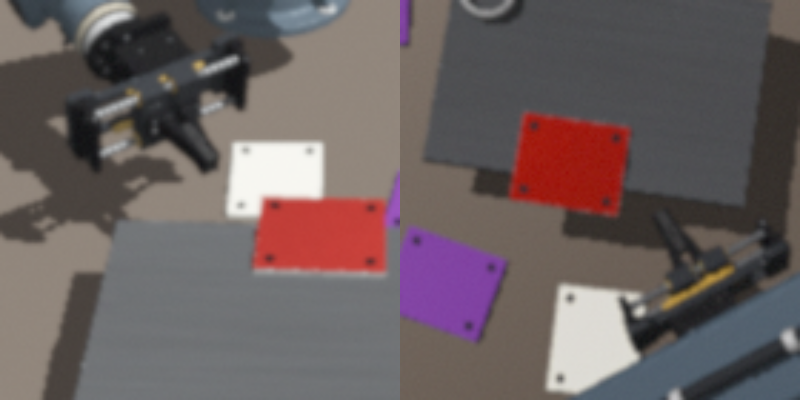

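Both fingers are clear. The tip (scene crop 210,160) sits in front of the slab and to the right of the plate, and the body is off the slab edge. The plate is square and overhanging. I'll finish the descent, then slide in under the overhang.

```bash

python3 -m inch '[-0.4,0,0.08,0,0,0, -0.8,0,0.167,0,0,0, -0.8,0,0.167,0,0,0, -0.8,0,0.167,0,0,0, -0.8,0,0.167,0,0,0, -0.8,0,0.167,0,0,0]'
python3 -m inch '[0.05,-0.25,0.24,0,0,0, 0.1,-0.5,0.475,0,0,0, 0.1,-0.5,0.475,0,0,0, 0.1,-0.5,0.475,0,0,0]'
python3 -m inch '[0.05,-0.25,0.24,0,0,0, 0.1,-0.5,0.475,0,0,0, 0.1,-0.5,0.475,0,0,0, 0.1,-0.5,0.475,0,0,0]'
python3 - <<'E'
from plan import *
from h import *
im2=camera("top");m=red(im2,(200,140,330,240));rr=rect("top",m,.096);print(m.sum(),rr)
print("plate slab",S.inv().apply(np.r_[rr[0],.09]-O))
q,p,r=cur();print("tip slab",S.inv().apply(p+r.apply([0,0,.022])-O))
for W in (tip(-.018,.026,-.0),tip(.07-.088*np.cos(.5),.026,.088*np.sin(.5)-.009)):print(rel(p,r,W)[0])
E
```

```text
time: 11.03
position: [0.4893, -0.103, 0.0745]
tool_rot: [0.75, 0.199, 0.609, -0.161]
ft_force: [0.1, -0.2, -0.3]
grip_width: 0.0004
grip_force: 0.0
time: 11.37
position: [0.5032, -0.0474, 0.0738]
tool_rot: [0.75, 0.2, 0.609, -0.162]
ft_force: [0.5, -0.9, -0.1]
grip_width: 0.0006
grip_force: 0.0
time: 11.7
position: [0.5173, 0.0057, 0.0727]
tool_rot: [0.75, 0.2, 0.609, -0.162]
ft_force: [0.8, 0.2, -0.3]
grip_width: 0.0004
grip_force: 0.0
1185 ((0.5729908347129822, 0.002161376178264618), (0.12178438901901245, 0.10244601219892502), 80.63064575195312)
plate slab [0.02067384 0.01777995 0.        ]
tip slab [-0.01752445  0.02529012 -0.0221026 ]
[ 0.27099757 -0.00938585 -0.05623643]
[ 0.69876524  0.0737958  -0.03768191]
```

The tip is under the overhang at slab (-0.0175, 0.025, -0.022), and the plate reads slab (0.0207, 0.0178), an overhang of 29 mm. I'll lift to about 30° and check.

```bash

python3 -m inch '[0.08,0,-0.017,0,0,0, 0.156,0,-0.033,0,0,0, 0.22,0.01,-0.035,0,0,0, 0.285,0.02,-0.037,0,0,0, 0.35,0.03,-0.038,0,0,0, 0.41,0.04,-0.038,0,0,0, 0.49,0.06,-0.03,0,0,0, 0.57,0.08,-0.02,0,0,0, 0.65,0.1,-0.013,0,0,0, 0.65,0.1,-0.013,0,0,0]'
python3 - <<'E'
from plan import *
from h import *
im=camera("scene");im2=camera("top")
cv2.imwrite("pics/v6.png",np.hstack([cv2.resize(x[:,:,::-1],(400,400)) for x in(im[150:290,210:350],im2[130:270,200:340])]))
q,p,r=cur();print("tip slab",S.inv().apply(p+r.apply([0,0,.022])-O),q.round(2))
E
```

```text
time: 12.58
position: [0.53, 0.0029, 0.124]
tool_rot: [0.75, 0.199, 0.609, -0.161]
ft_force: [-0.6, -1.2, -2.4]
grip_width: 0.0003
grip_force: 1.6
tip slab [-0.00536459  0.02569024  0.02852097] [-0.79  1.15  2.33  1.88  1.46 -1.9 ]
```

View pics/v6.png

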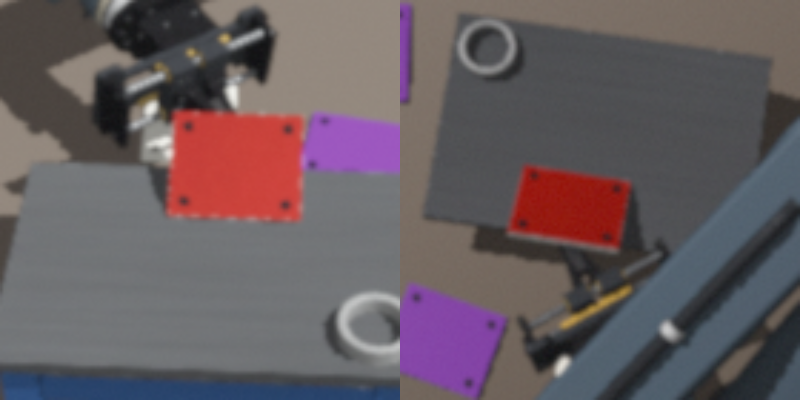

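The plate is hinged up on its far edge by about 30° (scene crop: near edge at row 112, far edge at row 218). It is riding centrally on the fingertips with light force. I'll continue to about 75°.

```bash

python3 -m inch '[0.07,0.03,0.025,0,0,0, 0.15,0.06,0.05,0,0,0, 0.22,0.096,0.077,0,0,0, 0.28,0.135,0.115,0,0,0, 0.34,0.175,0.155,0,0,0, 0.4,0.217,0.197,0,0,0, 0.445,0.265,0.25,0,0,0, 0.49,0.315,0.305,0,0,0, 0.533,0.363,0.358,0,0,0, 0.533,0.363,0.358,0,0,0]'
python3 - <<'E'
from plan import *
from h import *
im=camera("scene");im2=camera("top")
cv2.imwrite("pics/v7.png",np.hstack([cv2.resize(x[:,:,::-1],(400,400)) for x in(im[150:290,210:350],im2[130:270,200:340])]))
q,p,r=cur();print("tip slab",S.inv().apply(p+r.apply([0,0,.022])-O),q.round(2))
E
```

```text
time: 13.52
position: [0.5766, -0.004, 0.1596]
tool_rot: [0.75, 0.199, 0.61, -0.161]
ft_force: [-2.4, -0.2, 0.2]
grip_width: 0.0003
grip_force: 1.1
tip slab [0.04113557 0.02565157 0.06436121] [-0.71  0.99  2.23  1.93  1.39 -1.64]
```

View pics/v7.png

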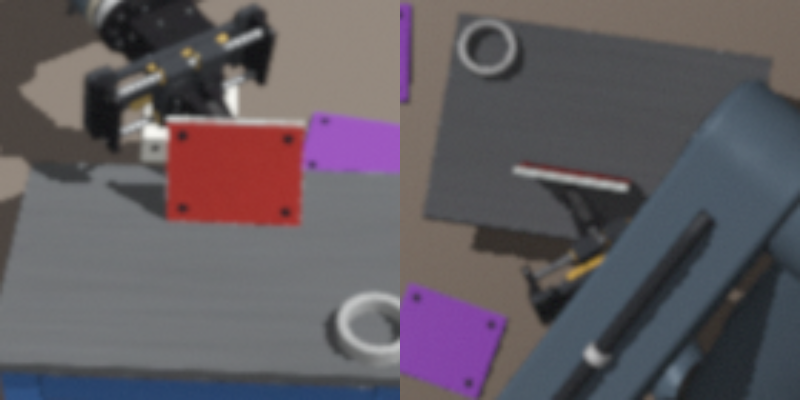

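It is almost upright, with no twist. I'll push it past vertical, then withdraw.

```bash

python3 -m inch '[0.035,0.077,0.093,0,0,0, 0.07,0.154,0.186,0,0,0, 0.075,0.19,0.24,0,0,0, 0.08,0.23,0.29,0,0,0, 0.08,0.27,0.34,0,0,0, 0.08,0.308,0.386,0,0,0, 0.075,0.35,0.45,0,0,0, 0.075,0.4,0.507,0,0,0, 0.075,0.4,0.507,0,0,0, 0.075,0.4,0.507,0,0,0]'
python3 -m inch '[0.3,-0.1,-0.25,0,0,0, 0.6,-0.2,-0.5,0,0,0, 0.6,-0.2,-0.5,0,0,0, 0.6,-0.2,-0.5,0,0,0, 0.6,-0.2,-0.5,0,0,0]'
python3 -m inch '[0.3,-0.25,-0.25,0,0,0, 0.6,-0.5,-0.5,0,0,0, 0.6,-0.5,-0.5,0,0,0, 0.6,-0.5,-0.5,0,0,0, 0.6,-0.5,-0.5,0,0,0]'
python3 - <<'E'
from plan import *
from h import *
im=camera("scene");im2=camera("top")
cv2.imwrite("pics/v8.png",np.hstack([cv2.resize(x[:,:,::-1],(400,400)) for x in(im[130:300,180:380],im2[110:270,190:350])]))
q,p,r=cur();print("tip slab",S.inv().apply(p+r.apply([0,0,.022])-O),q.round(2))
E
```

```text
time: 14.45
position: [0.6275, -0.0117, 0.1558]
tool_rot: [0.751, 0.199, 0.609, -0.162]
ft_force: [0.4, -0.1, -0.1]
grip_width: 0.0001
grip_force: 0.0
time: 14.87
position: [0.5944, -0.0128, 0.2109]
tool_rot: [0.751, 0.199, 0.609, -0.161]
ft_force: [0.2, -0.7, -0.5]
grip_width: 0.0005
grip_force: 0.0
time: 15.28
position: [0.5499, 0.007, 0.2656]
tool_rot: [0.751, 0.199, 0.609, -0.161]
ft_force: [0.5, 0.1, -0.8]
grip_width: 0.0
grip_force: 0.0
tip slab [0.01423412 0.03257304 0.17074119] [-0.74  0.69  2.31  1.86  1.32 -1.43]
```

View pics/v8.png

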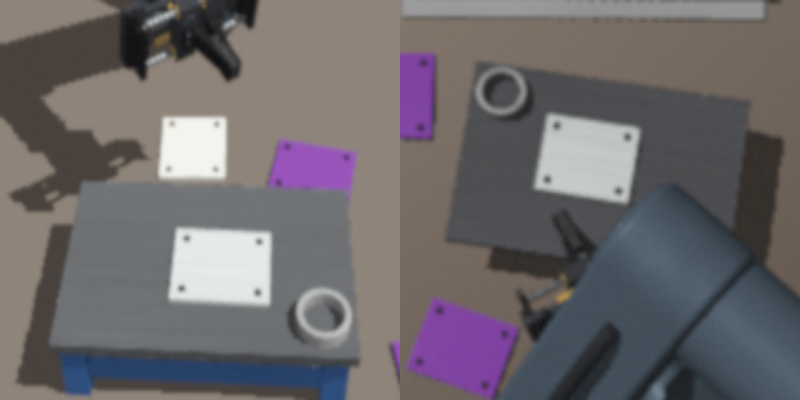

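The plate lies flat, bare side up and wholly on the slab: its scene crop is at (220,265), well inside the edges and clear of the hoops (325,315). Nothing else has moved, and the tool is 17 cm above the slab touching nothing. I'm handing in now.

```bash
python3 -c "
from rig import *
print(hand_in())"
```

```text
the job is handed in; nothing more can be done
None
```

The plate was slid out to about 29 mm over the near edge, then flipped. It lies flat, bare side up and wholly on the slab, with nothing else visibly moved, and the job was handed in at about 15.4 s.

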